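# Set the tester's selector and press its key

## Robot

A 6-joint arm with a two-finger parallel gripper is mounted at the origin on the work surface. World frame = base frame: x ahead of the robot, y to its left, z up, the work surface at z = 0. Lengths are in m, angles in degrees, forces in N, time in s.
With the tool pointing down it reaches from about 0.25 to 0.725 m from the base axis. Payload 9.7 kg.
Tool frame: the origin (TCP) lies at the very end of the fingers, on their centre line; the grasp point (between the pads) lies 19 mm behind it (bot.grip_depth is the distance from the TCP to the grasp point, in m); z points along the fingers, y is the direction in which the jaws open and shut (so a half turn about z gives the same grasp; the last joint's range is limited). The gripper opens to 85 mm and grips with 20 to 120 N. Pads are 22 mm wide; open, the fingers measure 114 mm over their backs; the gripper's body (76 mm by 85 mm) begins 54 mm behind the grasp point. The pads swing forward as they close: fully open they stand 13 mm farther back than shut.
Start: joints at [76.375, 4.979, 10.078, 95.1, 0, 90], TCP at [0.13, 0.535, 0.231] pointing down, gripper open.
Joint ranges: [-179.16, 179.16], [-48.56, 103.87], [-65.8, 70.77], [-126.05, 130.52], [-82.76, 87.17], [-180, 180]. Speed limits (degrees/s): [127.2, 127.2, 147.25, 180, 180, 180].

## Interface

Orientations are given as [roll, pitch, yaw] about the fixed x, y, z axes, in that order (R = Rz(yaw) Ry(pitch) Rx(roll)).
In Python, from workcell import telemetry, optics, order, bot gives the robot as it stands. The module is installed in compiled form; this text tells all that it offers.
- The arm moves only by the shell command python3 -m inch 'ROWS' [FORCE]. ROWS is JSON, a list of rows, each a list of 7 numbers: the shift along the tool's x, y, z in m, then the turn, a rotation vector about the tool's x, y, z in rad, then the closure, from 0 (fully open) to 1 (shut). In form: [[tx, ty, tz, rx, ry, rz, grip], ...]. A call has 1 to 12 rows; each row is the pose to reach, as a shift and turn from the pose commanded when the call began, along the tool's axes at that moment; what a row does not reach only later rows make up. A row lasts 1/12 s, in which the tool goes at most 41.7 mm and 7.16 degrees, less where a joint would pass 70% of its speed; a pose out of reach is approached as far as the arm can. A call with a gripper value outside its range is refused whole. The fingers move at their own pace and stop on an object; FORCE is the grip in N (left out, the last holds). Time passes only in rows, so rows that repeat a pose let the fingers close. It gives the time, the measured TCP pose, the force and the opening at its end, in the units of the state.
- telemetry.get_obs(): the state, without advancing time (a new reading comes with each control period).
- optics.camera(name): name is "scene" or "top" or "wrist"; returns (picture, depth): 420x560x3 uint8, red, green, blue; 420x560 float32, m along the optical axis (not along the pixel's ray), 0 where there is no reading.
- optics.camera_info(name): a dict with "camera_matrix" (3x3 intrinsics, pixels), "k1" (the pictures are not rectified: a ray, as slopes to the right and down, at radius r is drawn at 1 + k1 r^2 times it, then the intrinsics apply), "xyz" and "attitude" of the camera in the world; the wrist camera has in their place "mount" (4x4, takes a point from camera to tool coordinates, whose origin is the TCP and whose axes are the flange's). Camera axes: x right, y down, z forward; pixel columns grow to the right and rows downward; lengths in m; the calibration is good to about 2 mm. A picture is of the moment at which its call begins: read the wrist's pose just before it. camera_info takes no time and is no camera call.
- order.job_done(): hands the job in, once; it reports no verdict.
The state is a dict: "time": time; "q": joint angles; "qd": joint speeds; "joint_efforts": joint torques, N m; "ee_pos": TCP position; "tcp_rot": TCP orientation; "wrist_force": force on the tool from outside, world axes, zero at the start; "torque": the same for the moment, N m; "opening": finger opening in m.
Only numpy, scipy, OpenCV 4.12 (cv2) and the standard library are available. Lean on these libraries where they do the work, as an engineer would, in place of code of your own. Each camera call takes 0.05 s, during which the arm holds its last target. There are 200 camera calls.

## Task

Set the bench tester to the channel marked with a cross: push the tab of its rotary selector round with a fingertip until the tab points squarely at the cross, then, with the selector left there, press the round key fully down and let it spring back. Only push and press, gently: pinch or lift nothing, do not shift the tester, and leave the things standing around and on it where they are.

Things in the scene. Friction and masses are not known exactly. Their poses are not given: they have to be found in the camera images.
- tester: Black flat instrument case, 200 mm (its x) by 240 mm (its y) by 65 mm high, 2 to 3.3 kg, loose on rubber feet on the table. Origin: centre of its underside; z up. Five white marks lie on its top on a 76 mm radius about the selector axis, 40 degrees apart; short thin ticks lie midway between them; in clockwise order seen from above: solid disc, bar, ring, cross (two equal bars), solid square.
- selector_axis (a point): Point on the selector's rotation axis at the level of the case's top face (65 mm above the table), at x 30 mm, y 30 mm in the case's frame. Its axes are those of the case.
- cross_mark (a point): Centre of the white cross, 19 mm across, printed flat on the case's top face, 76 mm from the selector axis: the position to select.
- selector (a joint): Angle of the selector in rad, growing clockwise seen from above, range -1.55 to 1.55 with stops. The tab points at the disc at -1.396, the bar at -0.698, the ring (case's -x) at 0, the cross at 0.698, the square at 1.396. It starts near the disc or the bar. Light friction (about 0.06 N m, 1 to 2 N at the tab) holds it where it is left; there are no click stops.
- tab_tip (a point): Middle of the outer end of the selector's tab. The selector is a grey metal drum of 60 mm diameter, its top 20 mm above the case's top face, with one radial tab (an upright fin 8 mm thick) that sticks out from the drum to 60 mm from the axis; the fin spans 6 to 30 mm above the case's top face and a dark line runs along its upper edge. Local -x points outward along the tab, z up. This point is 18 mm above the case's top face.
- key (a joint): Travel of the key in m: 0 up, 0.006 fully down. A spring pushes it back; it starts to move at about 1.5 N and is fully down at about 5 N. To count as pressed it goes more than 0.0045 down.
- key_top (a point): Centre of the top of the round grey key, 28 mm diameter, 22 mm above the top face when up, in a round black housing (44 mm diameter, 12 mm high) on the top face of the case, at x -50 mm, y -85 mm in the case's frame. It is pressed straight down.
- dust_cap: Bystander: steel cap, 22 mm diameter, 24 mm high, standing on the case's top face near its far (+x) edge, at its -y side. Origin: centre of its underside.
- spray_can: Bystander: can 52 mm diameter, 150 mm high, standing on the table 60 to 110 mm clear of the case's +y end. Origin: centre of its underside.
- handheld: Bystander: flat blue handheld reader, 150 x 78 x 26 mm, lying on the table beside the case's -y end. Origin: centre of its underside.

How it is judged (in metres and radians):
On the way, in this order (a step that is already met when the one before it is completed fails the run):
1. the selector's tab points at the cross and rests there (value of joint selector between 0.578 and 0.818 rad and velocity of joint selector between -0.1 and 0.1 rad/s and contact force between the fingers and selector below 0.2 N), for 0.2 s.
2. the key is pressed fully down with the selector at the cross (value of joint selector between 0.578 and 0.818 rad and value of joint key above 0.0045 m), for 0.05 s.
At the end, for the whole second after the job is handed in: The selector rests within 0.12 rad (7 degrees) of the cross, the key has been pressed more than 4.5 mm down after that and is up again, the tester is within 15 mm of its start, and the bystanders stand within 25 mm of theirs, upright (value of joint selector between 0.578 and 0.818 rad and value of joint key below 0.0015 m and velocity of joint selector between -0.05 and 0.05 rad/s and distance of tester from where it was at the start of the episode below 0.015 m and linear speed of tester below 0.02 m/s and distance of each of dust_cap, spray_can, handheld from where it was at the start of the episode below 0.025 m and angle between each of dust_cap, spray_can, handheld's own z axis and vertical below 0.2 rad); the robot touches nothing.
It fails at once if the tester is shifted more than 15 mm, lifted or tipped (distance of tester from where it was at the start of the episode above 0.015 m or angle between tester's own z axis and vertical above 0.08 rad).
It fails at once if the selector is pinched or pushed with more than 25 N (contact force between the fingers and selector above 25 N).
It fails at once if the key is pressed while the selector is not at the cross (value of joint key above 0.003 m and not (value of joint selector between 0.578 and 0.818 rad)).
It fails at once if a bystander is moved more than 25 mm, lifted or tipped (distance of any of dust_cap, spray_can, handheld from where it was at the start of the episode above 0.025 m or angle between any of dust_cap, spray_can, handheld's own z axis and vertical above 0.2 rad).
It also fails if it takes over 45 s, if anything falls off the work surface, if the arm or the gripper's body presses on something with over 40 N, if the wrist force passes 120 N, or if a joint passes its speed limit or range.

## Working session

There is one attempt and no reset: what is moved stays moved. The work goes in short steps, Python scripts to look and compute and a shell command to move; the robot and the scene stay as the last step left them, time stands still between calls to the robot, and variables do not carry over. Pictures are saved under pics/ and viewed, about 8 in all and at most 12, crops included, and the job is handed in when it is done.

```bash
mkdir -p pics; cat > h.py <<'E'
import numpy as np,cv2
from scipy.spatial.transform import Rotation as R
from workcell import telemetry,optics,order,bot
def Rm(rpy): return R.from_euler('xyz',rpy,degrees=True).as_matrix()
def pose():
    o=telemetry.get_obs(); return np.array(o['ee_pos']),Rm(o['tcp_rot'])
def px2w(name,uv,T,z):
    """pixels -> world on plane z"""
    c=optics.camera_info(name);K=np.array(c['camera_matrix'])
    s=(np.array(uv,float)-[K[0,2],K[1,2]])/[K[0,0],K[1,1]]
    u=s.copy()
    for _ in range(20): u=s/(1+c['k1']*(u**2).sum(1,keepdims=True))
    d=np.c_[u,np.ones(len(u))]
    if name=='wrist':
        p,Rt=T;M=np.array(c['mount']);o=p+Rt@M[:3,3];Rc=Rt@M[:3,:3]
    else: o=np.array(c['xyz']);Rc=Rm(c['attitude'])
    w=d@Rc.T
    return o+w*((z-o[2])/w[:,2])[:,None]
E
python3 - <<'E'
from h import *
print(telemetry.get_obs())
for n in('scene','top','wrist'):
    print(n,optics.camera_info(n))
a,d=optics.camera('top');np.save('topd',d);cv2.imwrite('pics/top.png',a[:,:,::-1])
b,_=optics.camera('scene');cv2.imwrite('pics/scene.png',b[:,:,::-1])
E
```

```text
{'time': 0.0, 'q': array([ 7.63773446e+01,  5.01307695e+00,  1.00334645e+01,  9.50998026e+01,
       -1.34625134e-03,  8.99989087e+01]), 'qd': array([-0.03024099, -0.067994  ,  0.01594469, -0.08031791,  0.03601574,
        0.00408278]), 'joint_efforts': array([-3.61797374e-04, -5.20394039e+01,  4.64797640e+01,  1.65970920e-02,
        1.09491673e-04,  7.88796910e-06]), 'ee_pos': array([0.12949073, 0.53429758, 0.23055524]), 'tcp_rot': array([-1.79920585e+02,  1.34473747e-03,  1.66378438e+02]), 'wrist_force': array([ 0.09827245,  0.71484198, -0.72416152]), 'torque': array([-0.01416037, -0.00053205,  0.00909308]), 'opening': 0.08551968238776007}
scene {'camera_matrix': array([[379.23547012,   0.        , 279.88659283],
       [  0.        , 379.23547012, 212.27462029],
       [  0.        ,   0.        ,   1.        ]]), 'k1': 0.023788915320246393, 'xyz': array([ 1.07115659, -0.26871827,  0.50365822]), 'attitude': array([-125.0975711 ,    1.20715046,   54.69487474])}
top {'camera_matrix': array([[413.89240874,   0.        , 279.24618335],
       [  0.        , 413.89240874, 209.91635842],
       [  0.        ,   0.        ,   1.        ]]), 'k1': -0.020430042000337933, 'xyz': array([0.46530817, 0.02855667, 0.85670698]), 'attitude': array([-171.6699546 ,   -0.30885876,  -90.10015088])}
wrist {'camera_matrix': array([[293.73954511,   0.        , 278.96178781],
       [  0.        , 293.73954511, 207.32366664],
       [  0.        ,   0.        ,   1.        ]]), 'k1': 0.007813176975828494, 'mount': array([[-5.79899039e-04, -9.51832544e-01, -3.06617795e-01,
         8.01550492e-02],
       [ 9.99999820e-01, -5.04872270e-04, -3.24002975e-04,
         1.88783124e-04],
       [ 1.53593754e-04, -3.06617927e-01,  9.51832665e-01,
        -1.42975108e-01],
       [ 0.00000000e+00,  0.00000000e+00,  0.00000000e+00,
         1.00000000e+00]])}
```

View pics/top.png

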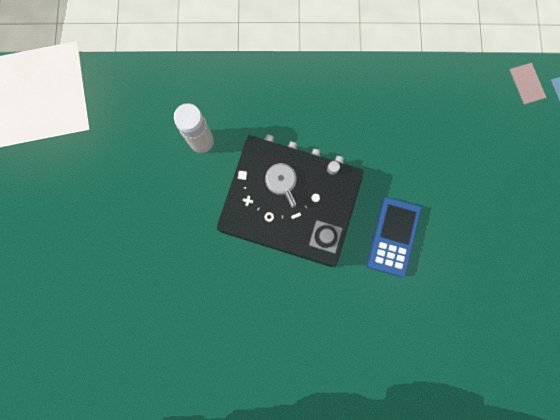

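View pics/scene.png

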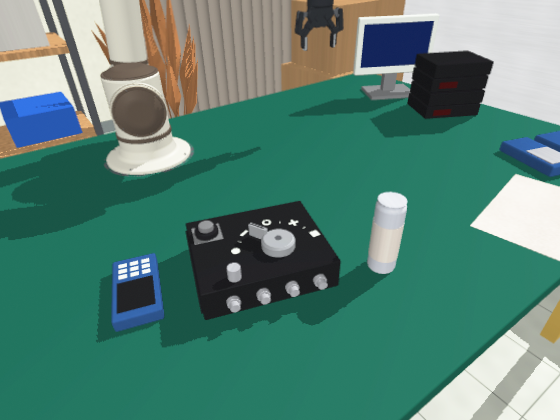

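The top view shows the selector drum at (281,178) with its tab to about (293,205). The marks are disc (315,198), bar (296,216), ring (269,217), cross (248,201) and square (242,175). The key is at (326,236), the cap at (334,168), and the can stands off the +y end. I'll fit the case frame from these.

```bash
python3 - <<'E'
from h import *
a=cv2.imread('pics/top.png')
c=a[125:275,205:375]; cv2.imwrite('pics/crop.png',cv2.resize(c,None,fx=4.5,fy=4,interpolation=cv2.INTER_CUBIC)) if 0 else cv2.imwrite('pics/crop.png',cv2.resize(c,None,fx=4,fy=4,interpolation=cv2.INTER_CUBIC))
g=cv2.cvtColor(a,cv2.COLOR_BGR2GRAY)
m=(g>170).astype(np.uint8)
n,l,s,ce=cv2.connectedComponentsWithStats(m)
for i in range(1,n):
    x,y=ce[i]
    if 225<x<345 and 140<y<250: print(s[i][4],ce[i])
E
```

```text
24 [291.70833333 144.04166667]
24 [315.125      151.16666667]
29 [338.68965517 158.55172414]
93 [333.44086022 166.30107527]
631 [279.87163233 178.91125198]
67 [241.89552239 174.65671642]
3 [244.66666667 187.33333333]
1 [290. 193.]
1 [291. 195.]
51 [315.31372549 197.43137255]
49 [247.51020408 200.36734694]
1 [292. 197.]
5 [293.4 200.6]
2 [258.  208.5]
53 [268.73584906 216.49056604]
32 [295.5625 215.3125]
2 [321.  237.5]
```

View pics/crop.png

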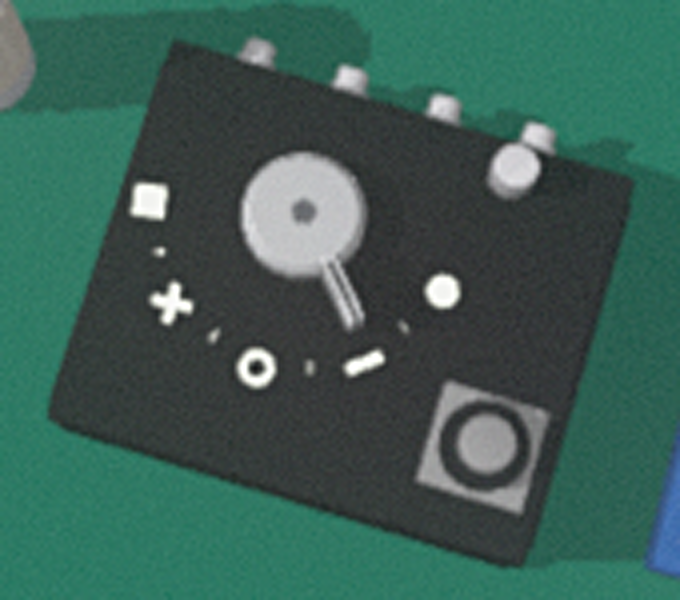

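```bash
cat > fit.py <<'E'
from h import *
uv=[[315.31,197.43],[295.56,215.31],[268.74,216.49],[247.51,200.37],[241.9,174.66]]
th=np.radians([-80,-40,0,40,80])
L=np.c_[.03-.076*np.cos(th),.03+.076*np.sin(th)]
W=px2w('top',uv,None,.065)[:,:2]
lc,wc=L.mean(0),W.mean(0);A,B=L-lc,W-wc
phi=np.arctan2((A[:,0]*B[:,1]-A[:,1]*B[:,0]).sum(),(A*B).sum())
Q=np.array([[np.cos(phi),-np.sin(phi)],[np.sin(phi),np.cos(phi)]])
t=wc-Q@lc
def w(x,y): return t+Q@np.array([x,y])
def loc(p): return (np.asarray(p)[...,:2]-t)@Q
AX=w(.03,.03);KEY=w(-.05,-.085)
E
python3 - <<'E'
from fit import *
print('phi',np.degrees(phi),'t',t,'resid mm',1e3*(W-(t+L@Q.T)))
print('AX',AX,'KEY',KEY,'cross',W[3])
f=lambda u,z:px2w('top',[u],None,z)[0]
print('hub seen',f([205+303/4,125+212/4],.085),'key seen',f([205+488/4,125+444/4],.087))
for c in([330,262],[352,318],[353,325]):
    p=loc(f([205+c[0]/4,125+c[1]/4],.095))-[.03,.03]; print(p,np.hypot(*p),np.arctan2(p[1],-p[0]))
print('cap',loc(f([333.4,166.3],.089)), 'can top', loc(f([188,117],.15)))
E
```

```text
phi -17.55024058389052 t [0.60324186 0.0019687 ] resid mm [[-0.06218363 -0.17723669]
 [ 0.02122645  0.11391201]
 [ 0.00126278 -0.07270514]
 [-0.12020635 -0.06077058]
 [ 0.15990075  0.19680041]]
AX [0.6408917  0.02152603] KEY [ 0.52993815 -0.0639977 ] cross [0.59999295 0.08559879]
hub seen [0.63978075 0.02122504 0.085     ] key seen [ 0.52877482 -0.06472589  0.087     ]
[-0.02218725 -0.02043736] 0.030165535842404206 -0.7443677947275904
[-0.04446043 -0.03810553] 0.058555627673751956 -0.7085819757869071
[-0.04747425 -0.03952447] 0.061773682071045034 -0.694273075774995
cap [ 0.08016    -0.05975076] can top [0.07132624 0.21686372]
```

Residuals are under 0.2 mm and the hub, key and tab radius all agree with the spec. The selector is at about -0.71, so the tab points at the bar. Next I'll work out the approach: fingers shut, pad width radial, on the disc side of the tab.

```bash
cat > goal.py <<'E'
from fit import *
def goal(theta,r,s,z,axy=None):
    a=np.pi-theta+phi                       # world angle of the tab, outward
    rad=np.array([np.cos(a),np.sin(a)]);ccw=np.array([-rad[1],rad[0]])
    return np.r_[AX+r*rad+s*ccw,z],R.from_euler('xyz',[180,0,np.degrees(a)-180],degrees=True).as_matrix()
def delta(p,Rg):
    p0,R0=pose(); return np.round(R0.T@(p-p0),4),np.round(R.from_matrix(R0.T@Rg).as_rotvec(),3)
E
python3 - <<'E'
from goal import *
g=goal(-.71,.048,.034,.16);print(g[0],delta(*g))
E
```

```text
[ 0.61010577 -0.02859609  0.16      ] (array([-0.5997, -0.4338,  0.0712]), array([-1.0e-03,  1.0e-03,  2.5e+00]))
```

```bash
python3 -m inch '[[-0.025,-0.018,0,0,0,0.11,1],[-0.05,-0.036,0,0,0,0.22,1],[-0.075,-0.054,0,0,0,0.33,1],[-0.1,-0.072,0,0,0,0.44,1],[-0.125,-0.09,0,0,0,0.55,1],[-0.15,-0.108,0,0,0,0.66,1],[-0.175,-0.126,0,0,0,0.77,1],[-0.2,-0.144,0,0,0,0.88,1],[-0.225,-0.162,0,0,0,0.99,1],[-0.25,-0.18,0,0,0,1.1,1],[-0.275,-0.198,0,0,0,1.21,1],[-0.3,-0.217,0,0,0,1.3,1]]' 20; python3 -c "
from goal import *
print(delta(*goal(-.71,.048,.034,.16)))"
```

```text
time: 1.1
ee_pos: [0.3707, 0.2516, 0.2311]
tcp_rot: [-180.0, 0.0, 91.6]
wrist_force: [0.4, 0.6, 0.1]
opening: 0.0002
(array([-0.2867,  0.2317,  0.071 ]), array([-0.   ,  0.   ,  1.195]))
```

```bash
python3 -m inch '[[-0.024,0.019,0,0,0,0.1,1],[-0.052,0.042,0,0,0,0.22,1],[-0.08,0.065,0,0,0,0.34,1],[-0.108,0.088,0,0,0,0.46,1],[-0.136,0.11,0,0,0,0.58,1],[-0.164,0.132,0.01,0,0,0.7,1],[-0.192,0.155,0.025,0,0,0.82,1],[-0.22,0.178,0.04,0,0,0.94,1],[-0.248,0.2,0.055,0,0,1.06,1],[-0.27,0.218,0.065,0,0,1.15,1],[-0.282,0.228,0.07,0,0,1.19,1],[-0.287,0.232,0.071,0,0,1.195,1]]'; python3 - <<'E'
from goal import *
print(delta(*goal(-.71,.048,.034,.16)), delta(*goal(-.71,.048,.034,.079)))
T=pose();a,d=optics.camera('wrist');cv2.imwrite('pics/w1.png',a[:,:,::-1])
b,_=optics.camera('scene');cv2.imwrite('pics/s1.png',cv2.resize(b[100:330,150:360,::-1],None,fx=2.6,fy=2.6))
E
```

```text
time: 2.1
ee_pos: [0.6117, -0.0282, 0.1577]
tcp_rot: [-179.9, 0.2, 23.2]
wrist_force: [0.5, 0.7, -0.1]
opening: -0.0003
(array([-0.0016, -0.0003, -0.0023]), array([-0.001,  0.003,  0.001])) (array([-0.0014, -0.0002,  0.0787]), array([-0.001,  0.003,  0.001]))
```

View pics/w1.png

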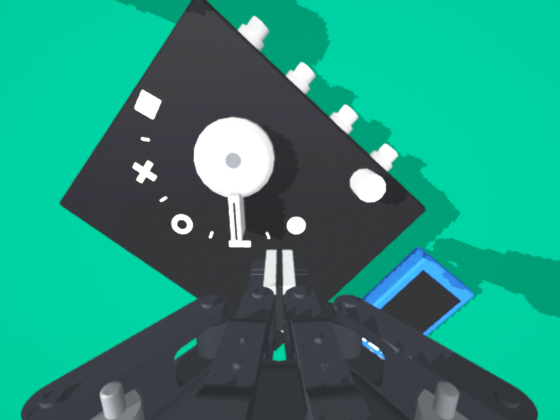

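View pics/s1.png

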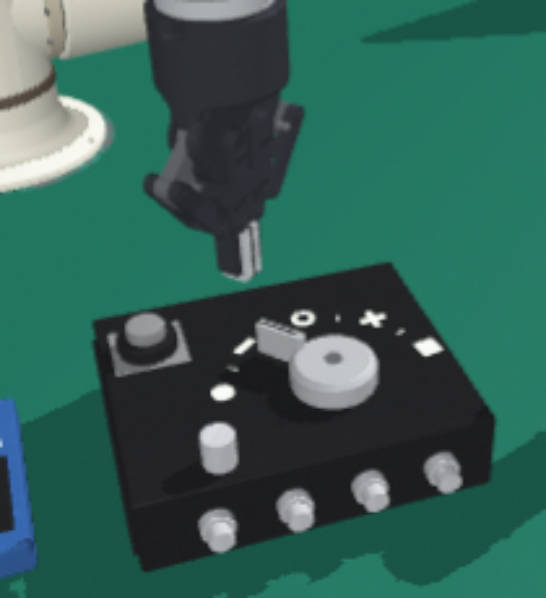

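The wrist view shows the shut fingertips at about (280,265), to the right of (disc side of) the tab, whose tip is at (240,243). The space below is clear, and the fingertips look about 13 mm thick. The scene view agrees. Going down.

```bash
python3 -m inch '[[-0.0015,0,0.015,0,0,0,1],[-0.0015,0,0.03,0,0,0,1],[-0.0015,0,0.045,0,0,0,1],[-0.0015,0,0.06,0,0,0,1],[-0.0015,0,0.07,0,0,0,1],[-0.0015,0,0.078,0,0,0,1],[-0.0015,0,0.078,0,0,0,1],[-0.0015,0,0.078,0,0,0,1]]'; python3 - <<'E'
from goal import *
print(delta(*goal(-.71,.048,.034,.079)))
# rotation-step table at s=.014 : shift from current start pose
p0,R0=goal(-.71,.048,.034,.079)
for s in(.015,.011):
  for k in(0,.1,.2,.3,.4,.5,.6,.7,.8,.9,1.,1.1,1.2,1.3,1.4):
    p,_=goal(-.71+k,.048,s,.079); print(s,k,np.round(R0.T@(p-p0),4))
E
```

```text
time: 2.87
ee_pos: [0.6098, -0.0264, 0.0828]
tcp_rot: [180.0, -0.0, 23.5]
wrist_force: [0.8, 0.4, 0.3]
opening: -0.0001
(array([-0.0006,  0.0022,  0.0038]), array([ 0.   , -0.   ,  0.006]))
0.015 0 [-0.    -0.019 -0.   ]
0.015 0.1 [-0.0013 -0.0239 -0.    ]
0.015 0.2 [-0.002  -0.0288 -0.    ]
0.015 0.3 [-0.0023 -0.0339 -0.    ]
0.015 0.4 [-0.0021 -0.0389 -0.    ]
0.015 0.5 [-0.0013 -0.0438 -0.    ]
0.015 0.6 [-0.0001 -0.0487 -0.    ]
0.015 0.7 [ 0.0016 -0.0534 -0.    ]
0.015 0.8 [ 0.0038 -0.058  -0.    ]
0.015 0.9 [ 0.0064 -0.0623 -0.    ]
0.015 1.0 [ 0.0094 -0.0663 -0.    ]
0.015 1.1 [ 0.0129 -0.07   -0.    ]
0.015 1.2 [ 0.0166 -0.0733 -0.    ]
0.015 1.3 [ 0.0207 -0.0762 -0.    ]
0.015 1.4 [ 0.0251 -0.0788 -0.    ]
0.011 0 [-0.    -0.023 -0.   ]
0.011 0.1 [-0.0009 -0.0278 -0.    ]
0.011 0.2 [-0.0012 -0.0328 -0.    ]
0.011 0.3 [-0.0011 -0.0377 -0.    ]
0.011 0.4 [-0.0005 -0.0426 -0.    ]
0.011 0.5 [ 0.0006 -0.0474 -0.    ]
0.011 0.6 [ 0.0022 -0.052  -0.    ]
0.011 0.7 [ 0.0042 -0.0565 -0.    ]
0.011 0.8 [ 0.0067 -0.0608 -0.    ]
0.011 0.9 [ 0.0095 -0.0648 -0.    ]
0.011 1.0 [ 0.0128 -0.0684 -0.    ]
0.011 1.1 [ 0.0164 -0.0718 -0.    ]
0.011 1.2 [ 0.0204 -0.0748 -0.    ]
0.011 1.3 [ 0.0246 -0.0773 -0.    ]
0.011 1.4 [ 0.029  -0.0794 -0.    ]
```

```bash
python3 -m inch '[[0,-0.007,0.001,0,0,0,1],[0,-0.013,0.001,0,0,0,1],[0,-0.019,0.001,0,0,0,1],[-0.0013,-0.024,0.001,0,0,0.1,1],[-0.002,-0.029,0.001,0,0,0.2,1],[-0.0023,-0.034,0.001,0,0,0.3,1],[-0.0021,-0.039,0.001,0,0,0.4,1],[-0.0013,-0.044,0.001,0,0,0.5,1],[0,-0.0487,0.001,0,0,0.6,1],[0.0016,-0.0534,0.001,0,0,0.7,1],[0.0038,-0.058,0.001,0,0,0.8,1],[0.0038,-0.058,0.001,0,0,0.8,1]]'; python3 - <<'E'
from goal import *
p,Rt=pose();q=loc(p)-[.03,.03];a=np.arctan2(q[1],-q[0])
print(p,'r',np.hypot(*q),'angle',a,'yawtheta',-.71-( R.from_matrix(Rt).as_euler('xyz')[2]-np.radians(23.1)))
print(delta(*goal(.09,.048,.015,.079)))
a,d=optics.camera('top');cv2.imwrite('pics/t2.png',cv2.resize(a[130:270,210:370,::-1],None,fx=4,fy=4,interpolation=2))
b,_=optics.camera('wrist');cv2.imwrite('pics/w2.png',b[:,:,::-1])
E
```

```text
time: 3.87
ee_pos: [0.5747, -0.0748, 0.0819]
tcp_rot: [-175.2, 0.4, -9.7]
wrist_force: [-0.5, -0.9, -0.4]
opening: -0.0003
[ 0.57473586 -0.07476917  0.08185748] r 0.11683048036675116 angle -1.2751507243826294 yawtheta -0.1371887533825329
(array([-0.0012, -0.1017,  0.0113]), array([-0.082,  0.016,  0.226]))
```

View pics/w2.png

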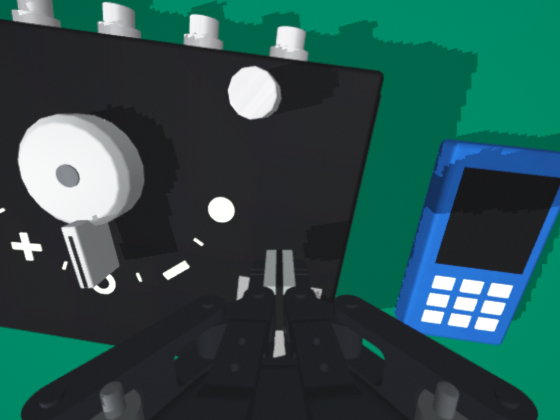

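The wrist view shows the tab moved round to the ring (tip near (85,285)), but the tool is far from where I commanded it, close to the key. I'll check the state before moving again.

```bash
python3 - <<'E'
from goal import *
o=telemetry.get_obs()
for k in o: print(k,np.round(o[k],3))
E
```

```text
time 3.967
q [ -9.824   9.044  -2.086  79.283   4.698 179.97 ]
qd [ 2.112  0.216  0.36  -0.204  0.186 -0.067]
joint_efforts [-1.4490e+00 -5.6643e+01  4.6405e+01  1.3100e-01  2.6000e-01 -4.0000e-03]
ee_pos [ 0.574 -0.076  0.082]
tcp_rot [-175.301    0.41    -9.794]
wrist_force [-0.134  0.614  0.398]
torque [-0.087  0.029 -0.015]
opening -0.0
```

View pics/t2.png

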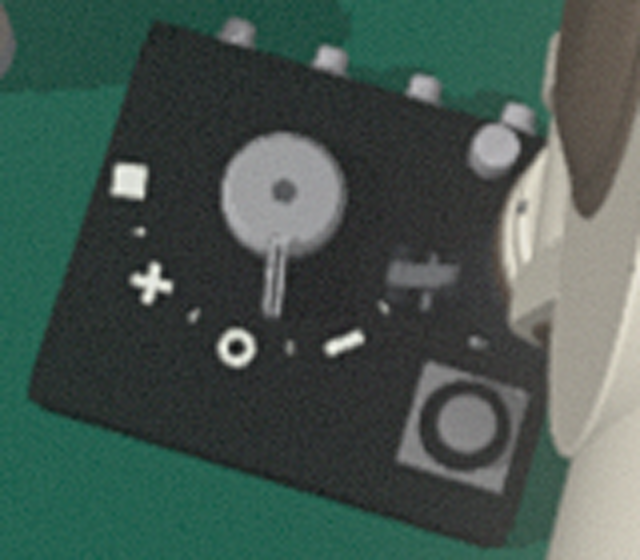

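The cause is that joint 6 ran into its 180° stop: the yaw convention is q1 − q6 + 180. The tester hasn't shifted, since the marks are at the same pixels, and the tab now points just short of the ring. I'll lift, then turn the wrist back by half a turn, which gives the same fingertip with joint 6 near 0.

```bash
python3 -m inch '[[0,0,-0.015,0,0,0,1],[0,0,-0.035,0,0,0,1],[0,0,-0.055,0,0,0,1],[0,0,-0.075,0,0,0,1],[0,0,-0.085,-0.04,0,-0.1,1],[0,0,-0.085,-0.08,0,-0.2,1],[0,0,-0.085,-0.08,0,-0.3,1],[0,0,-0.085,-0.08,0,-0.4,1],[0,0,-0.085,-0.08,0,-0.5,1]]'; cat >> goal.py <<'E'
def goal2(theta,r,s,z):
    p,Rg=goal(theta,r,s,z); return p,Rg@np.diag([-1,-1,1])
E
python3 - <<'E'
from goal import *
f=lambda u,z:px2w('top',[u],None,z)[0]
P=[loc(f([210+x/4,130+y/4],.095))-[.03,.03] for x,y in([278,240],[270,315])]
for p in P: print(np.hypot(*p),np.arctan2(p[1],-p[0]))
print(telemetry.get_obs()['q'])
g=goal2(-.33,.048,.032,.165);print(g[0],R.from_matrix(g[1]).as_euler('xyz',degrees=True),delta(*g))
E
```

```text
time: 4.72
ee_pos: [0.5746, -0.0802, 0.1665]
tcp_rot: [179.9, -0.8, 19.4]
wrist_force: [0.1, 0.7, 0.2]
opening: 0.0004
0.02644447012486099 -0.22346757567928907
0.062151608329817795 -0.21002526046240766
[ -8.08882213   7.50125839   5.64597775  87.39485518   0.29604295
 152.54556805]
[ 0.5936632  -0.01160203  0.165     ] [-180.            0.         -178.64263334] (array([ 0.0407, -0.0584,  0.002 ]), array([ 2.000e-02, -1.000e-03, -2.827e+00]))
```

```bash
python3 -m inch '[[0.005,-0.007,0,0,0,-0.12,1],[0.01,-0.015,0,0,0,-0.24,1],[0.016,-0.023,0,0,0,-0.36,1],[0.022,-0.031,0,0,0,-0.48,1],[0.028,-0.04,0,0,0,-0.6,1],[0.034,-0.05,0,0,0,-0.72,1],[0.04,-0.058,0,0,0,-0.84,1],[0.04,-0.058,0,0,0,-0.96,1],[0.04,-0.058,0,0,0,-1.08,1],[0.04,-0.058,0,0,0,-1.2,1],[0.04,-0.058,0,0,0,-1.32,1],[0.04,-0.058,0,0,0,-1.44,1]]'; python3 -c "
from goal import *
print(delta(*goal2(-.21,.048,.032,.165)),telemetry.get_obs()['q'])"
```

```text
time: 5.72
ee_pos: [0.5934, -0.0124, 0.1669]
tcp_rot: [179.2, -0.0, 101.9]
wrist_force: [-0.3, 0.6, -0.3]
opening: -0.0001
(array([ 0.0073, -0.0019,  0.0019]), array([ 0.012,  0.008, -1.267])) [-1.30256071  9.3458745   7.74686148 87.64575248  0.20942538 76.78388548]
```

```bash
python3 -m inch '[[0.001,0,0.002,0,0,-0.12,1],[0.002,0,0.002,0,0,-0.24,1],[0.003,0,0.002,0,0,-0.36,1],[0.004,0,0.002,0,0,-0.48,1],[0.005,0,0.002,0,0,-0.6,1],[0.006,0,0.002,0,0,-0.72,1],[0.007,-0.002,0.002,0,0,-0.84,1],[0.007,-0.002,0.002,0,0,-0.96,1],[0.007,-0.002,0.002,0,0,-1.08,1],[0.007,-0.002,0.002,0,0,-1.2,1],[0.007,-0.002,0.002,0,0,-1.26,1],[0.007,-0.002,0.002,0,0,-1.26,1]]'; python3 -c "
from goal import *
print(delta(*goal2(-.21,.048,.032,.081)),telemetry.get_obs()['q'])"
```

```text
time: 6.72
ee_pos: [0.59, -0.0061, 0.1648]
tcp_rot: [179.7, 0.7, 173.9]
wrist_force: [0.3, 0.3, -0.2]
opening: -0.0
(array([0.0011, 0.    , 0.0838]), array([ 0.005,  0.013, -0.01 ])) [-0.69160902  8.85409821  6.966353   87.35635154  0.19909854  5.39414857]
```

```bash
python3 -m inch '[[0.001,0,0.015,0,0,0,1],[0.001,0,0.03,0,0,0,1],[0.001,0,0.045,0,0,0,1],[0.001,0,0.06,0,0,0,1],[0.001,0,0.072,0,0,0,1],[0.001,0,0.082,0,0,0,1],[0.001,0,0.082,0,0,0,1],[0.001,0,0.082,0,0,0,1]]'; python3 - <<'E'
from goal import *
print(delta(*goal2(-.21,.048,.032,.081)))
p0,R0=goal2(-.21,.048,.032,.079)
for s in(.015,):
  for k in(0,.1,.2,.3,.4,.5,.6,.7,.8,.9): 
    p,_=goal2(-.21+k,.048,s,.079); print(s,k,np.round(R0.T@(p-p0),4))
E
```

```text
time: 7.38
ee_pos: [0.5899, -0.0066, 0.0824]
tcp_rot: [179.7, 0.7, 173.7]
wrist_force: [-0.1, 0.5, -0.2]
opening: 0.0001
(array([-0.0001,  0.0009,  0.0015]), array([ 0.004,  0.012, -0.014]))
0.015 0 [ 0.     0.017 -0.   ]
0.015 0.1 [ 0.0013  0.0219 -0.    ]
0.015 0.2 [ 0.002   0.0268 -0.    ]
0.015 0.3 [ 0.0023  0.0319 -0.    ]
0.015 0.4 [ 0.0021  0.0369 -0.    ]
0.015 0.5 [ 0.0013  0.0418 -0.    ]
0.015 0.6 [ 0.0001  0.0467 -0.    ]
0.015 0.7 [-0.0016  0.0514 -0.    ]
0.015 0.8 [-0.0038  0.056  -0.    ]
0.015 0.9 [-0.0064  0.0603 -0.    ]
```

Push to about k=0.7 (short of the cross), then measure.

```bash
python3 -m inch '[[0,0.006,0,0,0,0,1],[0,0.012,0,0,0,0,1],[0,0.017,0,0,0,0,1],[0.0013,0.0219,0,0,0,0.1,1],[0.002,0.0268,0,0,0,0.2,1],[0.0023,0.0319,0,0,0,0.3,1],[0.0021,0.0369,0,0,0,0.4,1],[0.0013,0.0418,0,0,0,0.5,1],[0,0.0467,0,0,0,0.6,1],[-0.0016,0.0514,0,0,0,0.7,1],[-0.0016,0.0514,0,0,0,0.7,1],[-0.0016,0.0514,0,0,0,0.7,1]]'; python3 - <<'E'
from goal import *
print(delta(*goal2(.49,.048,.015,.081)),telemetry.get_obs()['q'])
a,d=optics.camera('top');cv2.imwrite('pics/t3.png',cv2.resize(a[130:270,210:370,::-1],None,fx=4,fy=4,interpolation=2))
E
```

```text
time: 8.38
ee_pos: [0.5975, 0.0446, 0.0831]
tcp_rot: [179.3, 0.4, 133.8]
wrist_force: [-0.3, 0.5, -0.3]
opening: -0.0002
(array([ 0.0012, -0.0001,  0.0021]), array([ 0.012,  0.007, -0.01 ])) [ 4.2038394  10.53787702 -0.13795647 78.54914101  0.13629709 50.42634597]
```

View pics/t3.png

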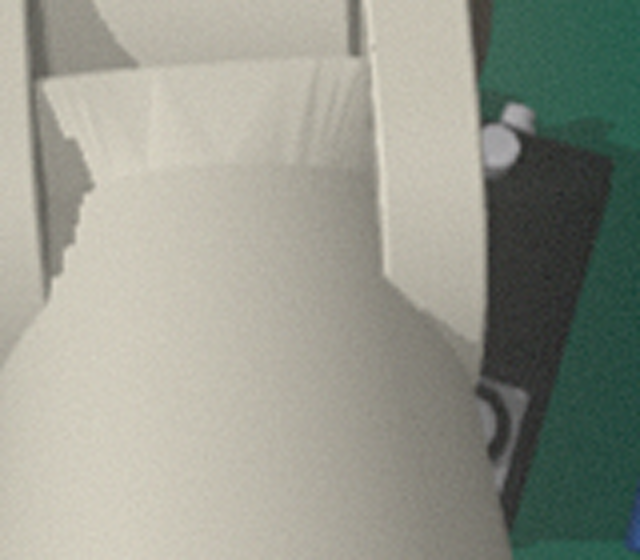

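The top view is blocked by the arm, so I'll use the scene camera.

```bash
python3 - <<'E'
from goal import *
b,_=optics.camera('scene');cv2.imwrite('pics/s3.png',cv2.resize(b[200:290,215:345,::-1],None,fx=6,fy=6,interpolation=2))
E
```

```text
(no output)
```

View pics/s3.png

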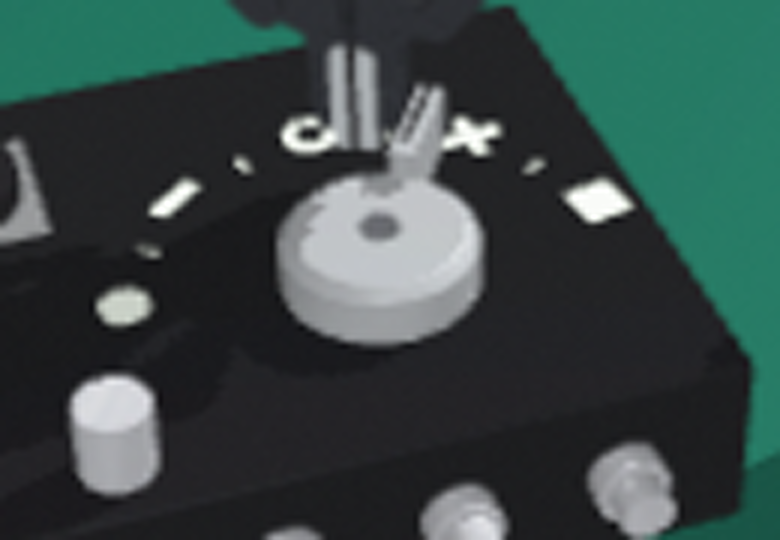

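```bash
python3 - <<'E'
from goal import *
f=lambda x,y,z:loc(px2w('scene',[[215+x/6,200+y/6]],None,z)[0])-[.03,.03]
print('hub',f(380,227,.085),'cross',f(471,137,.065),'exp',.076*np.array([-np.cos(.698),np.sin(.698)]))
for c in([430,90],[408,140]):
    p=f(*c,.095)-f(380,227,.085);print(p,np.hypot(*p),np.arctan2(p[1],-p[0]))
E
```

```text
hub [ 8.55276164e-04 -6.67444673e-06] cross [-0.0570816  0.0485972] exp [-0.05822581  0.04884419]
[-0.04709756  0.03136505] 0.056585744976744456 0.5875126290364033
[-0.02483488  0.0169156 ] 0.03004843832865107 0.5979438888721581
```

The tab reads about 0.59 rad and the hub and cross check to about 1 mm. It needs another 0.11 rad. I'll push that slowly and then back off.

```bash
python3 -m inch '[[0.0005,0.0014,0,0,0,0.03,1],[0.0008,0.0027,0,0,0,0.055,1],[0.0012,0.004,0,0,0,0.085,1],[0.0014,0.0054,0,0,0,0.11,1],[0.0014,0.0054,0,0,0,0.11,1],[0.0014,0.0054,0,0,0,0.11,1],[0.0014,0,0,0,0,0.11,1],[0.0014,-0.01,0,0,0,0.11,1],[0.0014,-0.018,0,0,0,0.11,1],[0.0014,-0.018,0,0,0,0.11,1]]'; python3 - <<'E'
from goal import *
b,_=optics.camera('scene');cv2.imwrite('pics/s4.png',cv2.resize(b[200:290,215:345,::-1],None,fx=6,fy=6,interpolation=2))
E
```

```text
time: 9.32
ee_pos: [0.5821, 0.0315, 0.0827]
tcp_rot: [179.3, 0.3, 127.2]
wrist_force: [-0.2, -0.6, 0.5]
opening: 0.0002
```

View pics/s4.png

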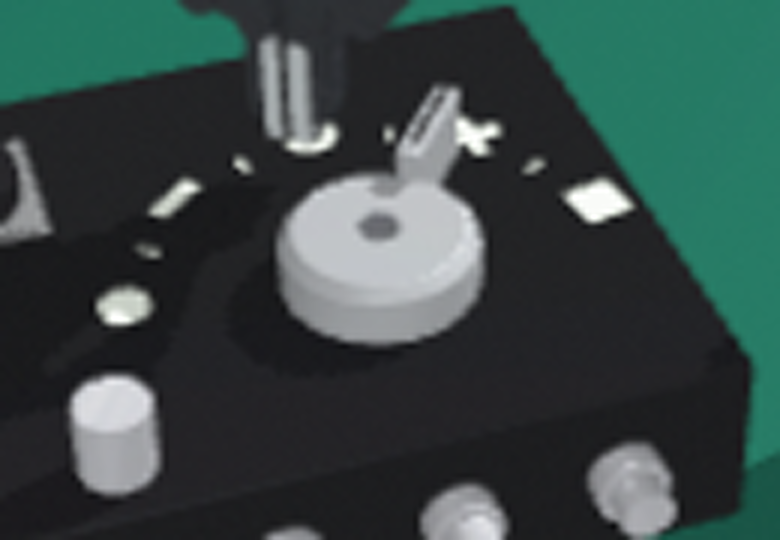

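```bash
python3 - <<'E'
from goal import *
f=lambda x,y,z:loc(px2w('scene',[[215+x/6,200+y/6]],None,z)[0])-[.03,.03]
for c in([448,89],[413,147]):
    p=f(*c,.095)-f(380,227,.085);print(p,np.hypot(*p),np.arctan2(p[1],-p[0]))
o=telemetry.get_obs();print(o['q'])
p,_=pose();_,R0=pose()
print(delta(np.r_[KEY,.13],R0),KEY)
E
```

```text
[-0.04574929  0.03678216] 0.05870199800336333 0.6771717063949579
[-0.02102316  0.01723806] 0.027186834368622105 0.6867911443689643
[ 3.06159318  8.44802528 -2.54488332 78.24999943  0.14362852 55.83928557]
(array([-0.0447, -0.0994, -0.0482]), array([0., 0., 0.])) [ 0.52993815 -0.0639977 ]
```

The tab is at about 0.68, which is inside 0.578–0.818 and within 0.02 of the cross. Now I'll lift and go over the key.

```bash
python3 -m inch '[[0,0,-0.015,0,0,0,1],[0,0,-0.035,0,0,0,1],[0,0,-0.048,0,0,0,1],[-0.009,-0.02,-0.048,0,0,0,1],[-0.018,-0.04,-0.048,0,0,0,1],[-0.027,-0.06,-0.048,0,0,0,1],[-0.036,-0.08,-0.048,0,0,0,1],[-0.042,-0.093,-0.048,0,0,0,1],[-0.0447,-0.0994,-0.048,0,0,0,1],[-0.0447,-0.0994,-0.048,0,0,0,1],[-0.0447,-0.0994,-0.048,0,0,0,1]]'; python3 - <<'E'
from goal import *
_,R0=pose()
print(delta(np.r_[KEY,.092],R0))
E
```

```text
time: 10.28
ee_pos: [0.531, -0.0631, 0.1297]
tcp_rot: [179.3, 0.3, 127.2]
wrist_force: [0.1, -0.3, 0.3]
opening: -0.0003
(array([ 0.0001, -0.0018,  0.0377]), array([0., 0., 0.]))
```

```bash
python3 -m inch '[[0,-0.001,0.015,0,0,0,1],[0,-0.0015,0.028,0,0,0,1],[0,-0.0015,0.036,0,0,0,1],[0,-0.0015,0.039,0,0,0,1],[0,-0.0015,0.041,0,0,0,1],[0,-0.0015,0.043,0,0,0,1],[0,-0.0015,0.043,0,0,0,1],[0,-0.0015,0.043,0,0,0,1]]'; python3 -m inch '[[0,0,0.001,0,0,0,1],[0,0,0.002,0,0,0,1],[0,0,0.002,0,0,0,1],[0,0,0.002,0,0,0,1]]'
```

```text
time: 10.95
ee_pos: [0.5304, -0.0639, 0.0872]
tcp_rot: [179.3, 0.3, 127.3]
wrist_force: [-0.9, -0.5, 0.9]
opening: 0.0001
time: 11.28
ee_pos: [0.5303, -0.064, 0.0849]
tcp_rot: [179.3, 0.3, 127.3]
wrist_force: [0.9, 0.6, 2.2]
opening: -0.0001
```

Contact at about z = 0.087, as expected (2.2 N). I'll press on in 1 mm steps until the force climbs past 5 N.

```bash
python3 -m inch '[[0,0,0.001,0,0,0,1],[0,0,0.002,0,0,0,1],[0,0,0.003,0,0,0,1],[0,0,0.003,0,0,0,1],[0,0,0.003,0,0,0,1]]';python3 -m inch '[[0,0,0.001,0,0,0,1],[0,0,0.0015,0,0,0,1],[0,0,0.0015,0,0,0,1],[0,0,0.0015,0,0,0,1]]'
```

```text
time: 11.7
ee_pos: [0.5303, -0.064, 0.0817]
tcp_rot: [179.3, 0.3, 127.3]
wrist_force: [2.5, 1.5, 4.0]
opening: 0.0001
time: 12.03
ee_pos: [0.5303, -0.064, 0.0809]
tcp_rot: [179.3, 0.3, 127.3]
wrist_force: [-0.9, 1.6, 10.0]
opening: 0.0
```

Bottomed: 10 N at z = 0.081, 6 mm below the rest height. Release and lift clear.

```bash
python3 -m inch '[[0,0,0,0,0,0,1],[0,0,-0.003,0,0,0,1],[0,0,-0.008,0,0,0,1],[0,0,-0.02,0,0,0,1],[0,0,-0.045,0,0,0,1],[0,0,-0.075,0,0,0,1],[0,0,-0.11,0,0,0,1],[0,0,-0.12,0,0,0,1],[0,0,-0.12,0,0,0,1],[0,0,-0.12,0,0,0,1]]'; python3 - <<'E'
from goal import *
b,_=optics.camera('scene');cv2.imwrite('pics/s5.png',cv2.resize(b[190:335,100:400,::-1],None,fx=2.6,fy=2.6,interpolation=2))
a=cv2.imread('pics/scene.png');print(np.abs(a.astype(int)-b[:,:,::-1])[255:300,105:400].mean())
E
```

```text
time: 12.87
ee_pos: [0.5286, -0.0645, 0.2003]
tcp_rot: [179.3, 0.3, 127.3]
wrist_force: [0.2, -0.7, 0.3]
opening: -0.0002
0.6548901443816698
```

View pics/s5.png

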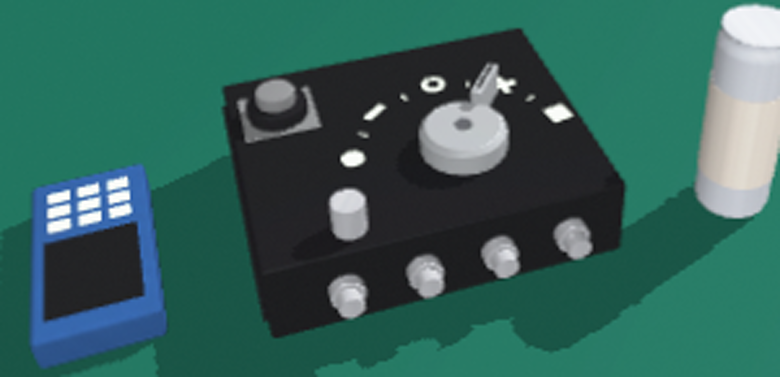

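The tab (485,85) points at the cross, the key (275,95) is up again, and the cap, can, reader and case are all where they started. The arm is clear, so I'm handing in.

```bash
python3 -c "
from workcell import order
print(order.job_done())"
```

```text
the job is handed in; nothing more can be done
None
```

I pushed the selector tab round to the cross with the shut fingertips. I then pressed the round key until it bottomed, released it, and handed the job in with the arm clear.

**Last checks**
- **Selector:** it read about 0.68 rad just after the push (cross at 0.698, window 0.578–0.818). After the key press I checked it only by eye in the final picture, where the tab still points at the cross.
- **Key:** it went down about 6 mm, with 10 N at the bottom, and is up again in the final picture.
- **Case and bystanders:** the final picture differs from the first by only 0.65 grey levels on average, over a strip across the case's front, the cap and part of the reader. Nothing looks moved.

**What went wrong on the way**
- **First push:** joint 6 ran into its range stop because I had the wrist yaw sign wrong. The fingers ended up beside the key with about 5° of tilt, after turning the tab only to about -0.21 rad. The tester hadn't moved and the key wasn't touched as far as I could tell. I lifted, turned the wrist half a turn and finished the push normally.
- **Unseen contact force:** finger readings were taken only at the end of each move, so I did not see the contact forces during that first push. The task fails if the selector is pushed with more than 25 N, and I can't rule that out from my data.

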